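Unhook the blue bead pail

ROBOT

A 7-joint arm with a two-finger parallel gripper is mounted at the origin on the work surface. World frame = base frame: x ahead of the robot, y to its left, z up, the work surface at z = 0. Lengths are in m, angles in rad, forces in N, time in s.
With the tool pointing down it reaches from about 0.425 to 0.825 m from the base axis. Payload 3.6 kg.
Tool frame: the origin (TCP) lies on the centre line of the jaws, within the pads' length; the fingertips stand 14 mm ahead of it and the grasp point (between the pads) lies 5 mm behind it; y points along the fingers, x is the direction in which the jaws open and shut, and the axes are right-handed (so a half turn about y gives the same grasp; the last joint's range is limited). The gripper opens to 85 mm and grips with 20 to 120 N. Pads are 22 mm wide; open, the fingers measure 114 mm over their backs; the gripper's body (76 mm by 85 mm) begins 54 mm behind the grasp point. The pads swing forward as they close: fully open they stand 13 mm farther back than shut.
Start: joints at [-1.341, 0.615, -0.013, 1.423, 0.008, 1.103, -0.04], TCP at [0.165, 0.629, 0.245] pointing down, gripper open.
Joint ranges: [-3.12, 3.12], [-0.3, 2.06], [-1.34, 1.32], [0.26, 2.42], [-1.36, 4.5], [0.01, 1.98], [-2.84, 2.84]. Speed limits (rad/s): [2.79, 2.79, 3.14, 3.14, 3.14, 3.14, 3.14].

INTERFACE

Orientations are given as a unit quaternion [x, y, z, w].
In Python, from station import get_state, capture, finish_job, silhouettes gives the robot as it stands.
- The arm moves only by the tool step_arm, never from a script. Its argument "rows" is a list of rows, each a list of 3 entries, a list of its own where there are three numbers: the opening in per cent of the stroke, from 0 (shut) to 100 (fully open), then the shift along the tool's x, y, z in cm, then the turn, a rotation vector about the tool's x, y, z in degrees. A call has 1 to 20 rows; each row shifts and turns the commanded pose from where the row before left it, along the tool's axes as they then stand; what a row does not reach is not made up. A row lasts 1/10 s, in which the tool goes at most 50 mm and 8.59 degrees, less where a joint would pass 70% of its speed; a pose out of reach is approached as far as the arm can. A call is refused whole if a number of a shift passes 5 or a number of a turn 8.59, either way. A call with a gripper value outside its range is refused whole. The fingers move at their own pace and stop on an object; the grip force is fixed at half the most. Time passes only in rows, so rows that do not move let the fingers close. It gives the time, the measured TCP pose, the force and the opening at its end, in the units of the state.
- get_state(): the state, without advancing time (a new reading comes with each control period).
- capture(name): name is "scene" or "top" or "wrist"; returns a dict with "color" (480x640x3 uint8, red, green, blue), "z_map" (480x640 float32, m along the optical axis (not along the pixel's ray), 0 where there is no reading), "fx", "fy", "cx", "cy" (pixels), "world_from_camera" (4x4, takes a point from camera to world coordinates). Camera axes: x right, y down, z forward; pixel columns grow to the right and rows downward; lengths in m; the calibration is good to about 2 mm. A picture is of the moment at which its call begins.
- finish_job(): hands the job in, once; it reports no verdict.
Trained networks look in the newest picture that a camera, given by its name, has taken for a name from the list of things; names that differ only in an ending like _2 or _b are one class to them, and where a whole thing is asked for, a point or a joint stands for the part that bears it (a point fixed in the world has none). Each returns a list of dicts, best first, with "p" (0 to 1); they miss things now and then, are a little off and sometimes report something else, mostly with a low value. They report only what shows in the picture. A call takes as long as a camera call. They do not tell look-alikes from the thing itself.
- silhouettes(camera, label): "region" (480x640 bool, what is visible of it) and "xy" ([column, row] in pixels, amid what is visible of it).
The state is a dict: "time_s": time; "q": joint angles; "joint_vel": joint speeds; "effort": joint torques, N m; "tcp_pos": TCP position; "orientation": TCP orientation; "ft_force": force on the tool from outside, world axes, zero at the start; "wrist_torque": the same for the moment, N m; "grip_width": finger opening in m.
Only numpy, scipy, OpenCV 4.12 (cv2) and the standard library are available. Lean on these libraries where they do the work, as an engineer would, in place of code of your own. Each camera call takes 0.05 s, during which the arm holds its last target.

TASK

Take the blue enamel pail down from its hook, lifting it straight up past the upturned tip before drawing it off, and stand it upright in the middle of the round dark wooden board, ready for today's beads. Set it down rather than dropping it, let go of it, and leave the red pail hanging where it is.

Things in the scene. Friction and masses are not known exactly. Their poses are not given: they have to be found in the camera images.
- pail_blue: Blue enamel pail hanging on stand_blue's hook, 0.2 to 0.4 kg. Origin: centre of its underside, z up. Open bowl 80 mm high, outer radius 40 mm at the foot, 50 mm at the rim. Thin rods rise from the rim at y = +52 and -52 mm and slope in to the lower end (z 180 mm) of an upright light-wood grip block on the axis: a closed loop, the hook passing through it along x. The block's underside, z 175 mm, rests on the hook.
- pail_blue_grip (a point): Where to hold the blue pail: on its grip block, 219 mm above the pail's origin. The block measures 16 mm (x), 34 mm (y) and 60 mm in height, its top 16 mm above this point. Hold it from above with the fingers closing along the pail's y (34 mm): both those sides are free, while the hook stands close before and behind the block in x.
- stand_blue: Dark steel hook stand, fixed to the bench. Origin: under the centre of its round foot (radius 55 mm, 15 mm high), on the axis of its 240 mm post. A 10 mm thick bar runs from the post's top along the stand's -x, dips to a level trough (upper surface z 215 mm, x -60 to -100 mm), then turns up to the tip. The blue pail hangs near x -80 mm, underside at z 40 mm, its axes within 10 degrees of the stand's.
- stand_blue_tip (a point): Top of the hook's upturned tip: x -100, y 0, z 255 mm in the stand's frame, 40 mm above the trough. To free the pail raise it straight up more than 40 mm (50 to 65 mm is good; beyond 75 mm its rim catches under the hook), then draw it along the stand's -x by at least 120 mm before lowering it or going sideways; that way is clear.
- pail_red: Red enamel pail, the blue one's twin in size and shape, hanging in the same way on a second stand like stand_blue. Origin: centre of its underside, z up. A bystander: leave it hanging.
- board: Round dark-brown wooden board fixed flat on the bench, radius 90 mm, 15 mm thick. Origin: centre of its underside, on the bench top; z up. Its upper face is 15 mm above the origin.
Mind the look-alikes: they are no part of the job. Leave any yellow look-alike of the stand_blue alone.

How it is judged:
By the outcome, as a careful person would: the job done as asked, in the order asked, and still so for the second after the job is handed in, with the robot touching nothing.
It also fails if it takes over 38 s, if anything falls off the work surface, if the arm or the gripper's body presses on something with over 40 N, if the wrist force passes 120 N, or if a joint passes its speed limit or range.

## Working session

There is one attempt and no reset: what is moved stays moved. The work goes in short steps, Python scripts to look and compute and a tool call to move; the robot and the scene stay as the last step left them, time stands still between calls to the robot, and variables do not carry over. Pictures are saved under pics/ and viewed, and the job is handed in when it is done.

Besides the shell and the picture viewer there is one more tool, called after ">>>" in YAML: its name, and indented under it one key for each argument. step_arm: Moves the arm, as the interface text tells. Its arguments: {"type":"object","properties":{"rows":{"type":"array","items":{"type":"array"}}},"required":["rows"]}

```bash
mkdir -p pics
cat > h.py <<'E'
import numpy as np,cv2
from station import get_state,capture,finish_job,silhouettes
def cloud(c):
    z=c["z_map"];v,u=np.mgrid[0:480,0:640]
    P=np.stack([(u-c["cx"])/c["fx"]*z,(v-c["cy"])/c["fy"]*z,z,np.ones_like(z)],-1)
    W=(P@np.array(c["world_from_camera"]).T)[...,:3]
    W[z<=0]=np.nan
    return W
def save(c,n): cv2.imwrite("pics/"+n,c["color"][...,::-1])
E
python3 - <<'E'
from h import *
s=get_state();print({k:np.round(v,3) for k,v in s.items()})
for n in ["scene","top"]:
    c=capture(n);save(c,n+"1.png");W=cloud(c);np.savez(n+"1.npz",W=W,color=c["color"])
    print(n,np.round(c["world_from_camera"],2).tolist())
    for l in ["pail_blue","pail_blue_grip","pail_red","stand_blue","stand_blue_tip","board"]:
        for d in silhouettes(n,l):
            r=d["region"];p=W[r];p=p[~np.isnan(p[:,0])]
            print(l,round(d["p"],2),np.round(d["xy"]),r.sum(),np.round(np.median(p,0),3) if len(p) else None, np.round(np.percentile(p,[2,98],axis=0),3).tolist() if len(p) else None)
E
```

```text
{'time_s': np.float64(0.0), 'q': array([-1.341,  0.616, -0.013,  1.425,  0.008,  1.103, -0.04 ]), 'joint_vel': array([ 0.   , -0.001,  0.   , -0.002,  0.001,  0.   , -0.001]), 'effort': array([ 0.0000e+00, -4.6922e+01,  2.5900e-01, -1.7104e+01,  1.0000e-02,
        1.0000e-02,  0.0000e+00]), 'tcp_pos': array([0.165, 0.628, 0.244]), 'orientation': array([ 0.56 ,  0.431, -0.433, -0.559]), 'ft_force': array([ 0.495, -0.283,  0.462]), 'wrist_torque': array([0.032, 0.039, 0.049]), 'grip_width': np.float64(0.085)}
scene [[0.24, 0.83, -0.5, 1.12], [0.97, -0.2, 0.13, -0.32], [0.01, -0.52, -0.85, 1.22], [0.0, 0.0, 0.0, 1.0]]
pail_blue 0.69 [254. 283.] 1479 [ 0.564 -0.338  0.098] [[0.524, -0.383, 0.02], [0.619, -0.285, 0.275]]
pail_blue 0.63 [370. 261.] 2634 [ 0.524 -0.003  0.014] [[0.439, -0.083, 0.007], [0.603, 0.079, 0.019]]
pail_blue_grip 0.87 [253. 283.] 1559 [ 0.563 -0.338  0.096] [[0.456, -0.383, -0.001], [0.618, -0.285, 0.275]]
pail_red 0.66 [458. 242.] 1467 [0.572 0.232 0.095] [[0.526, 0.18, 0.041], [0.618, 0.276, 0.274]]
stand_blue 0.61 [150. 248.] 1305 [ 0.34  -0.602  0.017] [[0.243
[... 588 characters left out ...]
85. 225.] 1022 [ 0.572 -0.332  0.083] [[0.526, -0.381, 0.033], [0.619, -0.285, 0.277]]
pail_blue_grip 0.65 [386. 223.] 979 [ 0.572 -0.332  0.082] [[0.527, -0.379, 0.036], [0.618, -0.284, 0.277]]
pail_red 0.81 [186. 223.] 1099 [0.57  0.233 0.079] [[0.526, 0.182, 0.004], [0.619, 0.279, 0.276]]
stand_blue 0.6 [472. 311.] 1214 [ 0.33  -0.598  0.017] [[0.251, -0.645, 0.005], [0.384, -0.55, 0.246]]
stand_blue 0.56 [372. 202.] 756 [ 0.649 -0.312  0.017] [[0.551, -0.367, 0.005], [0.698, -0.268, 0.249]]
stand_blue_tip 0.64 [471. 311.] 1327 [ 0.33  -0.6    0.016] [[0.252, -0.673, 0.0], [0.384, -0.551, 0.246]]
board 0.81 [268. 245.] 2756 [0.519 0.001 0.014] [[0.438, -0.079, 0.004], [0.6, 0.081, 0.024]]
```

View pics/scene1.png

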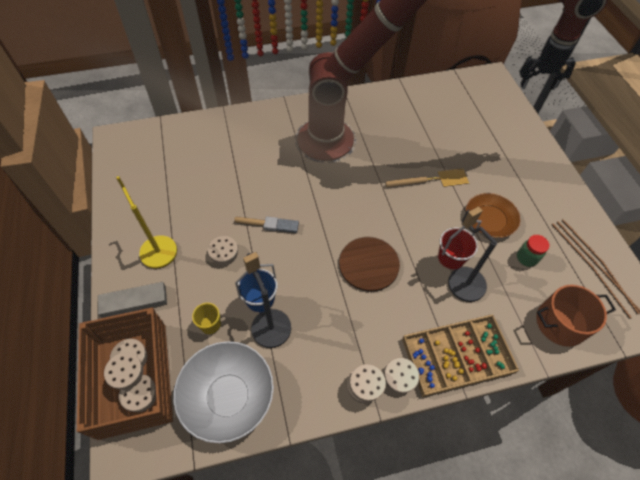

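View pics/top1.png

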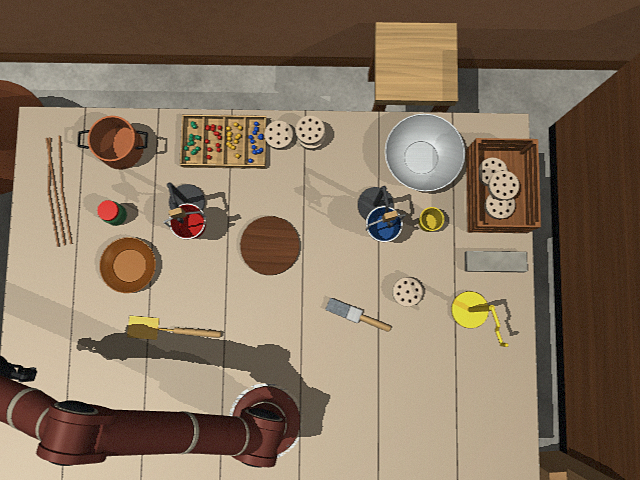

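Run:
```python
import numpy as np
from scipy.optimize import least_squares
for n in ["scene","top"]:
    d=np.load(n+"1.npz");W=d["W"];C=d["color"].astype(int)
    ok=~np.isnan(W[...,0])
    x,y,z=[W[...,i] for i in range(3)]
    reg=ok&(np.abs(x-.6)<.18)&(np.abs(y+.33)<.12)
    def circ(p):
        return least_squares(lambda q:np.hypot(p[:,0]-q[0],p[:,1]-q[1])-q[2],[*p.mean(0)[:2],.05],loss='soft_l1',f_scale=.002).x
    g=reg&(z>.268)
    p=W[g];print(n,"block top",len(p),p.mean(0).round(4),p.min(0).round(3),p.max(0).round(3))
    r=reg&(z>.112)&(z<.125); p=W[r];
    blue=(C[...,2]>C[...,0]+25)
    p=W[r&blue];print("rim",len(p),circ(p).round(4) if len(p)>5 else None)
    bar=reg&(z>.2)&(z<.262)&(C.max(-1)<110)
    p=W[bar];print("bar");
    for a in p[np.argsort(p[:,0])][::max(1,len(p)//25)]:print(a.round(3))
    f=reg&(z>.011)&(z<.02)&(C.max(-1)<110);p=W[f];print("foot",len(p),p.min(0).round(3),p.max(0).round(3))
    b=ok&(abs(x-.52)<.12)&(abs(y)<.12)&(z>.009)&(z<.021);p=W[b];print("board",len(p),p.mean(0).round(4),((np.percentile(p,.5,axis=0)+np.percentile(p,99.5,axis=0))/2).round(4),p.min(0).round(3),p.max(0).round(3))
```

```text
scene block top 105 [ 0.5734 -0.3346  0.2736] [ 0.562 -0.351  0.268] [ 0.584 -0.318  0.278]
rim 25 [ 0.5725 -0.3344  0.0463]
bar
[ 0.55  -0.335  0.255]
[ 0.575 -0.32   0.262]
[ 0.576 -0.323  0.23 ]
[ 0.577 -0.332  0.215]
[ 0.578 -0.326  0.255]
[ 0.578 -0.326  0.251]
[ 0.579 -0.335  0.236]
[ 0.58  -0.336  0.248]
[ 0.58  -0.329  0.25 ]
[ 0.581 -0.338  0.256]
[ 0.582 -0.34   0.238]
[ 0.582 -0.34   0.259]
[ 0.583 -0.346  0.233]
[ 0.584 -0.346  0.255]
[ 0.595 -0.335  0.219]
[ 0.605 -0.325  0.244]
[ 0.613 -0.326  0.245]
[ 0.619 -0.33   0.243]
[ 0.627 -0.326  0.245]
[ 0.633 -0.318  0.239]
[ 0.641 -0.321  0.245]
[ 0.647 -0.323  0.241]
[ 0.651 -0.321  0.244]
[ 0.653 -0.324  0.24 ]
[ 0.654 -0.326  0.221]
[ 0.655 -0.324  0.217]
[ 0.656 -0.323  0.234]
foot 1030 [ 0.42  -0.43   0.011] [ 0.704 -0.267  0.02 ]
board 2528 [ 0.522  -0.0018  0.0144] [ 0.5197 -0.0014  0.0147] [ 0.43  -0.09   0.009] [0.609 0.089 0.021]
top block top 77 [ 0.5724 -0.3317  0.2748] [ 0.562 -0.348  0.268] [ 0.585 -0.315  0.282]
rim 59 [ 0.5724 -0.3323  0.0471]
bar
[ 0.546 -0.336  0.245]
[ 0.549 -0.333  0.229]
[ 0.551 -0.341  0.249]
[ 0.556 -0.338  0.252]
[ 0.561 -0.319  0.235]
[ 0.563 -0.328  0.243]
[ 0.564 -0.293  0.2  ]
[ 0.565 -0.318  0.245]
[ 0.567 -0.343  0.234]
[ 0.57  -0.348  0.252]
[ 0.581 -0.368  0.206]
[ 0.587 -0.377  0.202]
[ 0.591 -0.331  0.22 ]
[ 0.596 -0.329  0.24 ]
[ 0.602 -0.332  0.236]
[ 0.606 -0.323  0.244]
[ 0.611 -0.328  0.243]
[ 0.617 -0.329  0.241]
[ 0.621 -0.325  0.25 ]
[ 0.628 -0.318  0.241]
[ 0.632 -0.322  0.249]
[ 0.638 -0.317  0.247]
[ 0.642 -0.321  0.239]
[ 0.644 -0.323  0.245]
[ 0.646 -0.312  0.221]
[ 0.648 -0.313  0.237]
[ 0.652 -0.315  0.245]
[ 0.656 -0.318  0.237]
foot 350 [ 0.55  -0.45   0.011] [ 0.703 -0.267  0.02 ]
board 2242 [0.5191 0.002  0.0146] [ 0.5188 -0.0032  0.015 ] [ 0.4   -0.118  0.009] [0.638 0.119 0.021]
```

The scene picture shows the blue pail on the dark stand at about (258,290), the red pail at (457,248) and the board at (369,264). The yellow look-alike stand is at (157,250). Next I'll work out the yaw of the stand and pail, and the tool axes.

Run:
```python
from h import *
from scipy.spatial.transform import Rotation as R
s=get_state();M=R.from_quat(s["orientation"]).as_matrix();print(M.round(3))
for n in ["scene","top"]:
    d=np.load(n+"1.npz");W=d["W"];C=d["color"].astype(int)
    x,y,z=[W[...,i] for i in range(3)]
    g=(np.abs(x-.573)<.03)&(np.abs(y+.333)<.03)&(z>.266)
    p=W[g][:,:2]; c=p-p.mean(0); w,v=np.linalg.eigh(c.T@c); a=v[:,1]; print(n,"block y axis yaw",np.degrees(np.arctan2(-a[0],a[1]))%180,cv2.minAreaRect((p*1000).astype(np.float32)))
    C1=C.max(-1)
    bar=(z>.235)&(z<.252)&(x>.6)&(x<.67)&(abs(y+.32)<.03)&(C1<110)
    p=W[bar][:,:2];c=p-p.mean(0); w,v=np.linalg.eigh(c.T@c); a=v[:,1];print("bar dir",np.degrees(np.arctan(a[1]/a[0])),p.mean(0))
    f=(z>.01)&(z<.02)&(abs(x-.655)<.065)&(abs(y+.32)<.065)&(C1<110);p=(W[f][:,:2]*1000).astype(np.float32);print("foot",cv2.minEnclosingCircle(p))
    # board
    br=(C[...,0]<150)&(C[...,0]>C[...,2]+15)&(z>.009)&(z<.021)&(np.hypot(x-.52,y)<.1)
    print("board",cv2.minEnclosingCircle((W[br][:,:2]*1000).astype(np.float32)),W[br].mean(0))
    u=C[190:270,200:320] if n=="top" else C[230:320,220:300]
    cv2.imwrite(f"pics/crop_{n}.png",cv2.resize((C[235:355,220:310] if n=="scene" else C[175:255,340:450])[...,::-1].astype(np.uint8),None,fx=5,fy=5))
```

```text
[[ 0.254 -0.    -0.967]
 [ 0.967 -0.     0.254]
 [-0.    -1.     0.   ]]
scene block y axis yaw 16.360147518208574 ((572.5386352539062, -334.5694885253906), (17.416847229003906, 32.66801834106445), 15.066582679748535)
bar dir 10.07591822689508 [ 0.63161973 -0.32370764]
foot ((650.0762939453125, -321.08758544921875), 55.27940368652344)
board ((519.6202392578125, -1.0055890083312988), 90.92461395263672) [ 0.52202544 -0.0018251   0.01442582]
top block y axis yaw 17.28948390386948 ((572.5360107421875, -331.43304443359375), (16.205949783325195, 34.36826705932617), 15.367920875549316)
bar dir 12.266043106302815 [ 0.62853759 -0.3215746 ]
foot ((649.1542358398438, -320.1426086425781), 55.800479888916016)
board ((519.15625, 1.26663076877594), 90.0398941040039) [0.51900056 0.00201916 0.01474382]
```

View pics/crop_top.png

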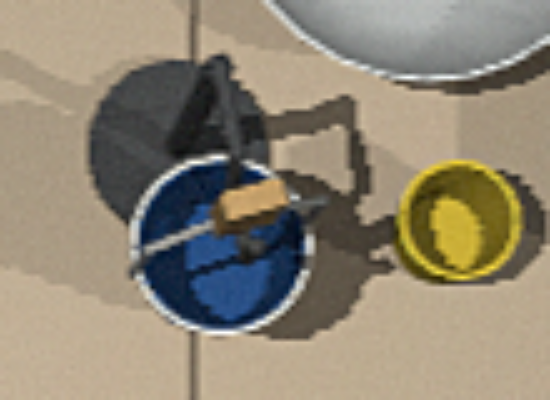

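>>> step_arm:
  rows:
    - [100,[0,-4.5,0],[0,0,0]]
    - [100,[0,-4.5,0],[0,0,0]]
    - [100,[0,-4.5,0],[0,0,0]]
    - [100,[-0.19,0,-4.9],[0,4.4,0]]
    - [100,[-0.19,0,-4.9],[0,4.4,0]]
    - [100,[-0.19,0,-4.9],[0,4.4,0]]
    - [100,[-0.19,0,-4.9],[0,4.4,0]]
    - [100,[-0.19,0,-4.9],[0,4.4,0]]
    - [100,[-0.19,0,-4.9],[0,4.4,0]]
    - [100,[-0.19,0,-4.9],[0,4.4,0]]
    - [100,[-0.19,0,-4.9],[0,4.4,0]]

```text
time_s: 1.8
tcp_pos: [0.4928, 0.4208, 0.3801]
orientation: [-0.665, -0.241, 0.241, 0.665]
ft_force: [0.6, 1.4, -0.8]
grip_width: 0.0854
```

>>> step_arm:
  rows:
    - [100,[-0.19,0,-4.9],[0,4.4,0]]
    - [100,[-0.19,0,-4.9],[0,4.4,0]]
    - [100,[-0.19,0,-4.9],[0,4.4,0]]
    - [100,[-0.19,0,-4.9],[0,4.4,0]]
    - [100,[-0.19,0,-4.9],[0,4.4,0]]
    - [100,[-0.19,0,-4.9],[0,4.4,0]]
    - [100,[-0.19,0,-4.9],[0,4.4,0]]
    - [100,[-0.19,0,-4.9],[0,4.4,0]]
    - [100,[-0.19,0,-4.9],[0,4.4,0]]
    - [100,[-0.19,0,-4.9],[0,4.4,0]]
    - [100,[-0.19,0,-4.9],[0,4.4,0]]
    - [100,[-0.19,0,-4.9],[0,4.4,0]]
    - [100,[-0.19,0,-4.9],[0,4.4,0]]
    - [100,[-0.19,0,-4.9],[0,4.4,0]]
    - [100,[-0.19,0,-4.9],[0,4.4,0]]
    - [100,[0,0,0],[0,0,0]]

```text
time_s: 3.4
tcp_pos: [0.5712, -0.2782, 0.3812]
orientation: [0.691, -0.165, 0.164, -0.685]
ft_force: [-1.1, -0.3, 1.1]
grip_width: 0.0853
```

```bash
cat > go.py <<'E'
from h import *
import sys
from scipy.spatial.transform import Rotation as R
# target x y z, tool x angle deg -> turn about y, shift in current tool axes and in turned axes
t=np.array(list(map(float,sys.argv[1:4])));
s=get_state();M=R.from_quat(s["orientation"]).as_matrix()
print("t",round(s["time_s"],2),"tcp",s["tcp_pos"].round(4),"down",M[:,1].round(4),"xang",np.degrees(np.arctan2(M[1,0],M[0,0])).round(2),"q",s["q"].round(2),"w",s["grip_width"].round(4),"F",s["ft_force"].round(1))
a=np.radians(float(sys.argv[4]));X=np.array([np.cos(a),np.sin(a),0]);Y=np.array([0,0,-1.]);Z=np.cross(X,Y)
T=np.stack([X,Y,Z],1)
print("turn",np.degrees(R.from_matrix(M.T@T).as_rotvec()).round(2),"shift now",(M.T@(t-s["tcp_pos"])*100).round(2),"shift after turn",(T.T@(t-s["tcp_pos"])*100).round(2))
E
python3 go.py 0.5725 -0.333 0.33 -74.5
```

```text
Traceback (most recent call last):
  File "go.py", line 7, in <module>
    print("t",round(s["time_s"],2),"tcp",s["tcp_pos"].round(4),"down",M[:,1].round(4),"xang",np.degrees(np.arctan2(M[1,0],M[0,0])).round(2),"q",s["q"].round(2),"w",s["grip_width"].round(4),"F",s["ft_force"].round(1))
                                                                                                                                                                    ^^^^^^^^^^^^^^^^^^^^^
AttributeError: 'float' object has no attribute 'round'
```

```bash
sed -i 's/s\["grip_width"\].round(4)/round(float(s["grip_width"]),4)/' go.py
python3 go.py 0.5725 -0.333 0.33 -74.5
```

```text
t 3.4 tcp [ 0.5712 -0.2782  0.3812] down [-0.0033 -0.0074 -1.    ] xang -26.88 q [ 0.13  0.55  0.54  1.24 -0.26  1.42  0.17] w 0.0853 F [-1.1 -0.3  1.1]
turn [ 0.43 47.62  0.21] shift now [ 2.59  5.16 -4.78] shift after turn [ 5.31  5.12 -1.34]
```

>>> step_arm:
  rows:
    - [100,[0,0,0],[0,7.9,0]]
    - [100,[0,0,0],[0,7.9,0]]
    - [100,[0,0,0],[0,7.9,0]]
    - [100,[0,0,0],[0,7.9,0]]
    - [100,[0,0,0],[0,7.9,0]]
    - [100,[0,0,0],[0.4,7.9,0.2]]
    - [100,[2.6,0,-0.7],[0,0,0]]
    - [100,[2.6,0,-0.7],[0,0,0]]
    - [100,[0,0,0],[0,0,0]]
    - [100,[0,0,0],[0,0,0]]

```text
time_s: 4.4
tcp_pos: [0.5785, -0.3223, 0.3798]
orientation: [-0.564, 0.422, -0.422, 0.57]
ft_force: [-0.1, 1.0, 1.7]
grip_width: 0.0851
```

```bash
python3 go.py 0.5725 -0.333 0.254 -74.5
python3 - <<'E'
from h import *
c=capture("wrist");save(c,"wrist1.png");W=cloud(c)
x,y,z=[W[...,i] for i in range(3)]
g=(np.abs(x-.573)<.03)&(np.abs(y+.333)<.03)&(z>.266)&(z<.285)
p=W[g];print(p.mean(0) if len(p) else None,cv2.minAreaRect((p[:,:2]*1000).astype(np.float32)) if len(p) else None)
E
```

```text
t 4.4 tcp [ 0.5785 -0.3223  0.3798] down [ 0.0051  0.0064 -1.    ] xang -73.35 q [ 0.13  0.63  0.72  1.16 -0.41  1.49 -0.49] w 0.0851 F [-0.1  1.   1.7]
turn [-0.38  1.15 -0.27] shift now [ 0.91 12.57 -0.96] shift after turn [ 0.87 12.58 -0.86]
[ 0.57405995 -0.33190587  0.27434011] ((572.9009399414062, -332.2994079589844), (16.09881591796875, 33.78664016723633), 15.937067031860352)
```

View pics/wrist1.png

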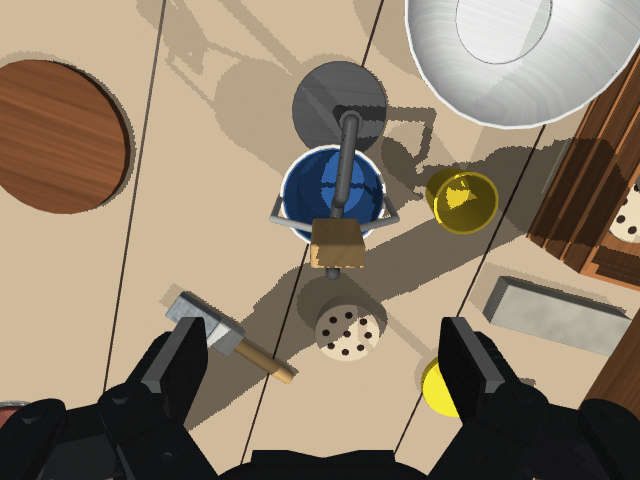

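The wrist picture shows the block upright at about (338,243), with the hook tip just in front of it at (333,272). The block measures (0.573, -0.332) at yaw 16°, which agrees with the earlier readings. I'll align over it first, then descend.

>>> step_arm:
  rows:
    - [100,[0.8,0,-0.8],[-0.4,1,-0.3]]
    - [100,[0,3,0],[0,0,0]]
    - [100,[0,3,0],[0,0,0]]
    - [100,[0,0,0],[0,0,0]]
    - [100,[0,0,0],[0,0,0]]

```text
time_s: 4.95
tcp_pos: [0.5735, -0.3318, 0.3204]
orientation: [0.564, -0.427, 0.427, -0.563]
ft_force: [-0.1, -0.4, 1.1]
grip_width: 0.0853
```

```bash
python3 go.py 0.573 -0.3323 0.254 -74.3
```

```text
t 4.95 tcp [ 0.5735 -0.3318  0.3204] down [-2.0e-04 -1.4e-03 -1.0e+00] xang -74.27 q [ 0.13  0.66  0.71  1.28 -0.42  1.35 -0.47] w 0.0853 F [-0.1 -0.4  1.1]
turn [0.03 0.03 0.07] shift now [ 0.03  6.64 -0.06] shift after turn [ 0.04  6.64 -0.06]
```

>>> step_arm:
  rows:
    - [100,[0,2.5,0],[0,0,0]]
    - [100,[0,2.5,0],[0,0,0]]
    - [100,[0,1.6,0],[0,0,0]]
    - [100,[0,0,0],[0,0,0]]
    - [100,[0,0,0],[0,0,0]]

```text
time_s: 5.45
tcp_pos: [0.574, -0.3331, 0.2561]
orientation: [0.564, -0.425, 0.428, -0.563]
ft_force: [0.7, -0.5, -0.6]
grip_width: 0.0852
```

```bash
python3 go.py 0.573 -0.3323 0.254 -74.3
python3 - <<'E'
from h import *
c=capture("wrist");save(c,"wrist2.png")
E
```

```text
t 5.45 tcp [ 0.574  -0.3331  0.2561] down [ 0.0027 -0.0036 -1.    ] xang -74.29 q [ 0.13  0.71  0.69  1.38 -0.46  1.21 -0.43] w 0.0852 F [ 0.7 -0.5 -0.6]
turn [-0.09  0.01  0.24] shift now [-0.1   0.21 -0.08] shift after turn [-0.1   0.21 -0.08]
```

View pics/wrist2.png

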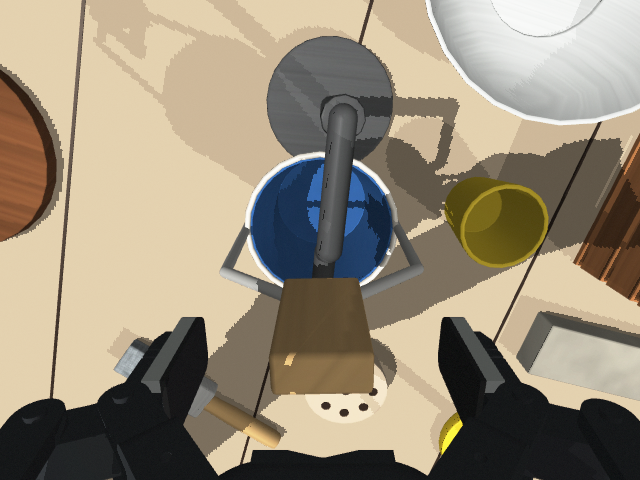

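The block sits midway between the pads: it is centred at column 322, with the pads at 205 and 440. Closing now.

>>> step_arm:
  rows:
    - [100,[0,0.2,-0.1],[0,0,0]]
    - [60,[0,0,0],[0,0,0]]
    - [0,[0,0,0],[0,0,0]]
    - [0,[0,0,0],[0,0,0]]
    - [0,[0,0,0],[0,0,0]]
    - [0,[0,0,0],[0,0,0]]
    - [0,[0,0,0],[0,0,0]]
    - [0,[0,0,0],[0,0,0]]
    - [0,[0,0,0],[0,0,0]]

```text
time_s: 6.4
tcp_pos: [0.5724, -0.3327, 0.2523]
orientation: [0.564, -0.427, 0.428, -0.563]
ft_force: [-0.1, 0.2, 3.0]
grip_width: 0.0336
```

```bash
python3 go.py 0.573 -0.3323 0.314 -74.3
```

```text
t 6.4 tcp [ 0.5724 -0.3327  0.2523] down [ 5.0e-04 -1.6e-03 -1.0e+00] xang -74.31 q [ 0.13  0.71  0.69  1.39 -0.46  1.2  -0.43] w 0.0336 F [-0.1  0.2  3. ]
turn [-0.   -0.01  0.1 ] shift now [-0.01 -6.17  0.07] shift after turn [-0.02 -6.17  0.07]
```

Gripped at 33.6 mm. Lifting 58 mm straight up.

>>> step_arm:
  rows:
    - [0,[0,-1,0],[0,0,0]]
    - [0,[0,-1.2,0],[0,0,0]]
    - [0,[0,-1.2,0],[0,0,0]]
    - [0,[0,-1.2,0],[0,0,0]]
    - [0,[0,-1.2,0],[0,0,0]]
    - [0,[0,0,0],[0,0,0]]
    - [0,[0,0,0],[0,0,0]]

```text
time_s: 7.1
tcp_pos: [0.5722, -0.3326, 0.3102]
orientation: [0.564, -0.427, 0.428, -0.563]
ft_force: [-0.7, 0.3, -4.2]
grip_width: 0.0335
```

```bash
python3 go.py 0.4425 -0.3538 0.31 -74.3
python3 - <<'E'
from h import *
c=capture("scene");C=c["color"][200:380,170:350,::-1];cv2.imwrite("pics/s2.png",cv2.resize(C,None,fx=3,fy=3))
E
```

```text
t 7.1 tcp [ 0.5722 -0.3326  0.3102] down [ 4.0e-04 -1.4e-03 -1.0e+00] xang -74.31 q [ 0.13  0.67  0.71  1.3  -0.43  1.33 -0.46] w 0.0335 F [-0.7  0.3 -4.2]
turn [-0.   -0.01  0.08] shift now [ -1.46   0.02 -13.06] shift after turn [ -1.46   0.02 -13.06]
```

View pics/s2.png

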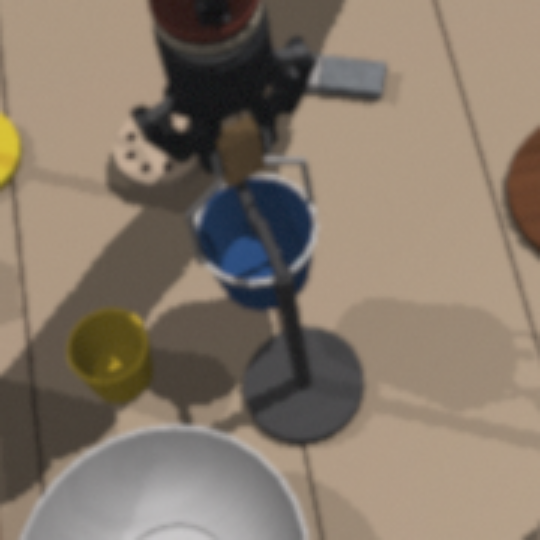

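The pail is 58 mm up and still under the bar, hanging level. Drawing it off along the stand's -x.

>>> step_arm:
  rows:
    - [0,[-0.11,0,-1.0],[0,0,0]]
    - [0,[-0.19,0,-1.7],[0,0,0]]
    - [0,[-0.19,0,-1.7],[0,0,0]]
    - [0,[-0.19,0,-1.7],[0,0,0]]
    - [0,[-0.19,0,-1.7],[0,0,0]]
    - [0,[-0.19,0,-1.7],[0,0,0]]
    - [0,[-0.19,0,-1.7],[0,0,0]]
    - [0,[-0.15,0,-1.3],[0,0,0]]
    - [0,[-0.07,0,-0.6],[0,0,0]]
    - [0,[0,0,0],[0,0,0]]
    - [0,[0,0,0],[0,0,0]]

```text
time_s: 8.25
tcp_pos: [0.4431, -0.3534, 0.3099]
orientation: [0.564, -0.426, 0.427, -0.564]
ft_force: [0.2, 0.4, -3.5]
grip_width: 0.0332
```

```bash
python3 go.py 0.5195 0 0.29 -74.3
python3 - <<'E'
from h import *
c=capture("scene");save(c,"s3.png")
W=cloud(c)
for l in ["pail_blue","pail_red","board"]:
  for d in silhouettes("scene",l):
    p=W[d["region"]];p=p[~np.isnan(p[:,0])];print(l,round(d["p"],2),np.round(d["xy"]),np.median(p,0).round(3),np.percentile(p,[1,99],axis=0).round(3).tolist())
E
```

```text
t 8.25 tcp [ 0.4431 -0.3534  0.3099] down [ 0.001 -0.001 -1.   ] xang -74.25 q [ 0.17  0.51  0.75  1.59 -0.36  1.19 -0.3 ] w 0.0332 F [ 0.2  0.4 -3.5]
turn [-0.04  0.05  0.07] shift now [-31.94   1.96  16.95] shift after turn [-31.95   1.99  16.92]
pail_blue 0.96 [238. 234.] [ 0.43  -0.355  0.155] [[0.286, -0.406, 0.0], [0.492, -0.305, 0.333]]
pail_red 0.78 [462. 241.] [0.57  0.236 0.095] [[0.45, 0.179, -0.002], [0.62, 0.383, 0.275]]
```

View pics/s3.png

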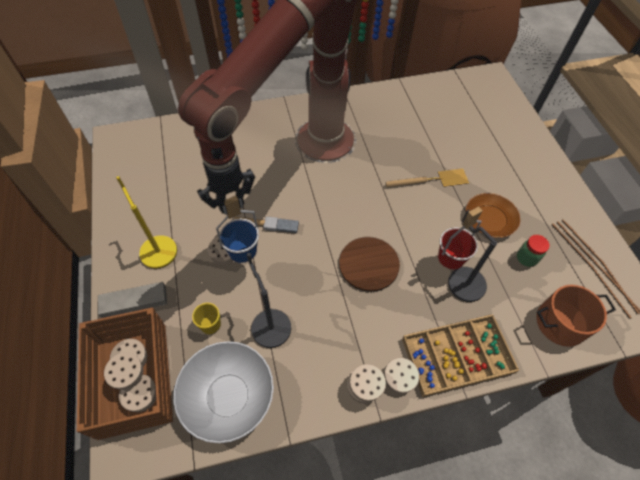

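The pail is clear of the hook, with its rim near (240,240) and the stand tip at (253,262). Carrying it to above the board.

>>> step_arm:
  rows:
    - [0,[-1,0,0.53],[0,0,0]]
    - [0,[-2,0,1.06],[0,0,0]]
    - [0,[-2.6,0,1.38],[0,0,0]]
    - [0,[-2.6,0,1.38],[0,0,0]]
    - [0,[-2.6,0,1.38],[0,0,0]]
    - [0,[-2.6,0,1.38],[0,0,0]]
    - [0,[-2.6,0,1.38],[0,0,0]]
    - [0,[-2.6,0,1.38],[0,0,0]]
    - [0,[-2.6,0,1.38],[0,0,0]]
    - [0,[-2.6,0,1.38],[0,0,0]]
    - [0,[-2.6,0,1.38],[0,0,0]]
    - [0,[-2.5,0,1.32],[0,0,0]]
    - [0,[-2,0,1.06],[0,0,0]]
    - [0,[-1,0,0.53],[0,0,0]]
    - [0,[0,0,0],[0,0,0]]
    - [0,[0,0,0],[0,0,0]]
    - [0,[0,0,0],[0,0,0]]

```text
time_s: 10.15
tcp_pos: [0.5184, -0.003, 0.3098]
orientation: [0.564, -0.427, 0.429, -0.562]
ft_force: [-0.0, -0.5, -3.8]
grip_width: 0.0335
```

```bash
python3 go.py 0.5195 0 0.229 -74.3
python3 - <<'E'
from h import *
from scipy.optimize import least_squares
for n in ["scene","top"]:
    c=capture(n);save(c,n+"4.png");W=cloud(c);x,y,z=[W[...,i] for i in range(3)];C=c["color"].astype(int)
    near=np.hypot(x-.52,y)<.08
    p=W[near&(z>.165)&(z<.185)&(C.min(-1)>90)]
    print(n,len(p),least_squares(lambda q:np.hypot(p[:,0]-q[0],p[:,1]-q[1])-q[2],[.52,0,.05],loss='soft_l1',f_scale=.002).x.round(4),p[:,2].mean() )
    b=W[near&(C[...,2]>C[...,0]+25)];print(np.percentile(b,[1,99],axis=0).round(3).tolist())
E
```

```text
t 10.15 tcp [ 0.5184 -0.003   0.3098] down [ 1.0e-04 -2.5e-03 -1.0e+00] xang -74.5 q [-0.55  0.42  0.76  1.72 -0.31  1.13 -1.  ] w 0.0335 F [-0.  -0.5 -3.8]
turn [ 0.03 -0.2   0.14] shift now [-0.28  8.08  0.19] shift after turn [-0.26  8.08  0.19]
scene 201 [ 0.5183 -0.0046  0.0495] 0.17719383552420015
[[0.472, -0.047, 0.097], [0.564, 0.04, 0.174]]
top 61 [ 0.5183 -0.0035  0.0495] 0.17819662673222347
[[0.472, -0.049, 0.091], [0.546, 0.028, 0.204]]
```

View pics/scene4.png

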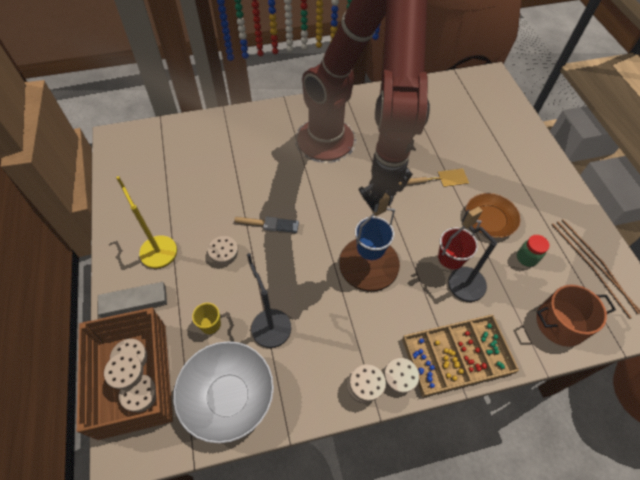

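The pail is level, with its underside at about 0.098 m. It is within 4 mm of the board's centre. Correcting that offset and lowering.

>>> step_arm:
  rows:
    - [0,[-0.35,0,0.2],[0,0,0]]
    - [0,[0,1,0],[0,0,0]]
    - [0,[0,2,0],[0,0,0]]
    - [0,[0,2,0],[0,0,0]]
    - [0,[0,1.5,0],[0,0,0]]
    - [0,[0,0.8,0],[0,0,0]]
    - [0,[0,0.3,0],[0,0,0]]
    - [0,[0,0,0],[0,0,0]]
    - [0,[0,0,0],[0,0,0]]

```text
time_s: 11.15
tcp_pos: [0.5204, 0.0027, 0.2341]
orientation: [0.564, -0.426, 0.428, -0.564]
ft_force: [0.2, 0.0, -3.7]
grip_width: 0.0333
```

```bash
python3 go.py 0.5195 0 0.2275 -74.3
```

```text
t 11.15 tcp [0.5204 0.0027 0.2341] down [ 0.0016 -0.0014 -1.    ] xang -74.31 q [-0.52  0.5   0.71  1.83 -0.39  0.95 -0.93] w 0.0333 F [ 0.2  0.  -3.7]
turn [-0.07 -0.01  0.1 ] shift now [ 0.24  0.66 -0.16] shift after turn [ 0.24  0.66 -0.16]
```

>>> step_arm:
  rows:
    - [0,[0.2,0.2,-0.1],[0,0,0]]
    - [0,[0,0.2,0],[0,0,0]]
    - [0,[0,0.1,0],[0,0,0]]
    - [0,[0,0,0],[0,0,0]]
    - [0,[0,0,0],[0,0,0]]

```text
time_s: 11.65
tcp_pos: [0.5194, 0.0008, 0.2285]
orientation: [0.564, -0.427, 0.427, -0.563]
ft_force: [-0.1, 0.3, -3.7]
grip_width: 0.0333
```

>>> step_arm:
  rows:
    - [0,[0,0.1,0],[0,0,0]]
    - [0,[0,0.05,0],[0,0,0]]
    - [0,[0,0,0],[0,0,0]]
    - [0,[0,0,0],[0,0,0]]

```text
time_s: 12.05
tcp_pos: [0.5196, 0.0006, 0.2274]
orientation: [0.564, -0.427, 0.428, -0.563]
ft_force: [0.2, -0.9, -0.8]
grip_width: 0.0334
```

Contact: the weight is nearly all on the board. Half a millimetre more, then open slowly.

>>> step_arm:
  rows:
    - [0,[0,0.05,0],[0,0,0]]
    - [0,[0,0,0],[0,0,0]]
    - [0,[0,0,0],[0,0,0]]

```text
time_s: 12.35
tcp_pos: [0.5197, 0.0005, 0.2274]
orientation: [0.564, -0.427, 0.428, -0.564]
ft_force: [-1.0, -0.4, 6.1]
grip_width: 0.0332
```

>>> step_arm:
  rows:
    - [45,[0,0,0],[0,0,0]]
    - [55,[0,0,0],[0,0,0]]
    - [65,[0,0,0],[0,0,0]]
    - [80,[0,0,0],[0,0,0]]
    - [95,[0,0,0],[0,0,0]]
    - [95,[0,0,0],[0,0,0]]
    - [95,[0,0,0],[0,0,0]]

```text
time_s: 13.05
tcp_pos: [0.5194, 0.0007, 0.2265]
orientation: [0.564, -0.427, 0.427, -0.563]
ft_force: [0.1, 0.1, 0.5]
grip_width: 0.0811
```

```bash
python3 go.py 0.5195 0 0.33 -74.3
python3 - <<'E'
from h import *
c=capture("wrist");save(c,"wrist5.png")
E
```

```text
t 13.05 tcp [0.5194 0.0007 0.2265] down [ 0.     -0.0013 -1.    ] xang -74.31 q [-0.51  0.51  0.7   1.84 -0.4   0.94 -0.92] w 0.0811 F [0.1 0.1 0.5]
turn [ 0.02 -0.01  0.07] shift now [ 9.000e-02 -1.035e+01 -1.000e-02] shift after turn [ 7.000e-02 -1.035e+01 -1.000e-02]
```

View pics/wrist5.png

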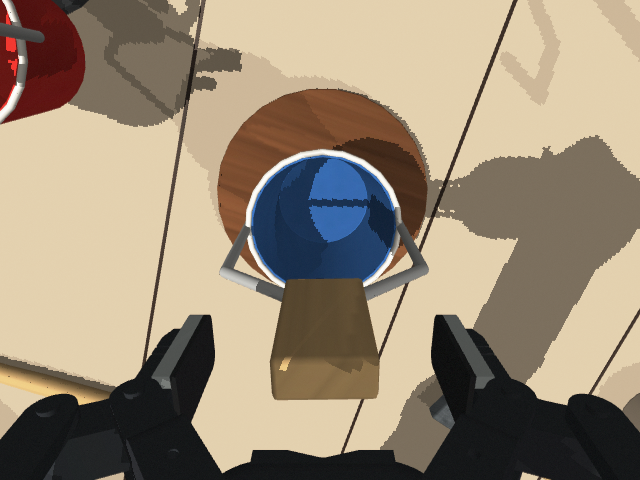

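The pads are open and clear of the block, at columns 213 and 432 against block edges at 271 and 379. Retreating straight up.

>>> step_arm:
  rows:
    - [95,[0,-1,0],[0,0,0]]
    - [95,[0,-2,0],[0,0,0]]
    - [95,[0,-3,0],[0,0,0]]
    - [95,[0,-4,0],[0,0,0]]
    - [95,[0,-4,0],[0,0,0]]
    - [95,[0,-2,0],[0,0,0]]
    - [95,[0,0,0],[0,0,0]]
    - [95,[0,0,0],[0,0,0]]
    - [95,[0,0,0],[0,0,0]]

```text
time_s: 14.0
tcp_pos: [0.5186, 0.0012, 0.3852]
orientation: [0.564, -0.428, 0.427, -0.563]
ft_force: [-0.8, -0.0, 0.4]
grip_width: 0.0811
```

```bash
python3 go.py 0.5195 0 0.33 -74.3
python3 - <<'E'
from h import *
from scipy.optimize import least_squares
for n in ["scene","top","wrist"]:
    c=capture(n);save(c,n+"6.png");W=cloud(c);x,y,z=[W[...,i] for i in range(3)];C=c["color"].astype(int)
    near=np.hypot(x-.52,y)<.08
    p=W[near&(z>.085)&(z<.102)&(C.min(-1)>90)]
    print(n,len(p),least_squares(lambda q:np.hypot(p[:,0]-q[0],p[:,1]-q[1])-q[2],[.52,0,.05],loss='soft_l1',f_scale=.002).x.round(4) if len(p) else 0)
    g=W[near&(z>.24)&(z<.26)];print("block top",len(g),g.mean(0).round(4) if len(g) else 0)
    r=W[(np.hypot(x-.573,y-.233)<.03)&(z>.265)&(z<.29)];print("red top",len(r),r.mean(0).round(4) if len(r) else 0)
    br=W[(C[...,0]<150)&(C[...,0]>C[...,2]+15)&(z>.011)&(z<.021)&(np.hypot(x-.52,y)<.1)]
    print("board",cv2.minEnclosingCircle((br[:,:2]*1000).astype(np.float32)))
W1=np.load("top1.npz")["W"];r=W1[(np.hypot(W1[...,0]-.573,W1[...,1]-.233)<.03)&(W1[...,2]>.265)&(W1[...,2]<.29)];print("red before",r.mean(0))
E
```

```text
t 14.0 tcp [0.5186 0.0012 0.3852] down [-0.0028 -0.0011 -1.    ] xang -74.31 q [-0.58  0.37  0.79  1.57 -0.26  1.32 -1.05] w 0.0811 F [-0.8 -0.   0.4]
turn [ 0.17 -0.01  0.02] shift now [0.14 5.52 0.07] shift after turn [0.14 5.52 0.06]
scene 183 [ 0.5198 -0.0013  0.0496]
block top 93 [ 0.5215 -0.0021  0.2484]
red top 94 [0.5735 0.2278 0.2726]
board ((519.7249755859375, -1.6183223724365234), 90.50383758544922)
top 88 [ 5.20e-01 -1.00e-04  4.97e-02]
block top 72 [ 0.5189 -0.0015  0.2493]
red top 85 [0.5716 0.2312 0.2741]
board ((517.645263671875, -2.9226131439208984), 91.28243255615234)
wrist 830 [0.5202 0.0011 0.0501]
block top 1278 [0.5213 0.0011 0.2494]
red top 0 0
board ((519.5155639648438, 1.9928104877471924), 89.92912292480469)
red before [0.57183156 0.23077728 0.27349722]
```

View pics/scene6.png

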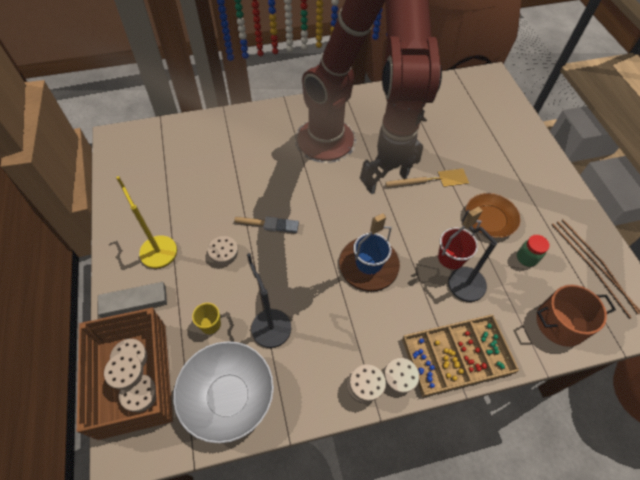

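The pail stands upright and centred on the board, within about 2 mm. The red pail is unchanged and the arm is clear.

```bash
python3 -c "
from h import *
print(finish_job())"
```

```text
the job is handed in; nothing more can be done
None
```

I moved the blue pail from its hook to the middle of the board, and handed the job in at about 14 s of the 38 s allowed. I gripped it by the block, lifted it 58 mm straight up past the tip, and drew it 131 mm off along the stand's -x. I then carried it over the board, lowered it until the wrist force showed contact, opened the fingers and backed straight up.

- **Position:** in the last pictures the pail's rim centre is within about 1–3 mm of the board's centre. The board's own measured centre varied by about 5 mm between cameras.
- **Upright:** the block top is at 0.249 m, where 0.250 m is expected for a pail standing upright on the board.
- **Red pail:** the top camera shows its block top within 1 mm of where it started, still hanging.
- **Arm:** the gripper is open and about 12 cm above the pail, touching nothing.
- **Forces:** the largest wrist force reported was about 6 N, as the pail was pressed onto the board just before release.

None of the last checks failed.

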